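# Clamp a painting panel in the studio's screw press

### The arm

A 6-joint arm with a two-finger parallel gripper is mounted at the origin on the work surface. World frame = base frame: x ahead of the robot, y to its left, z up, the work surface at z = 0. Lengths are in m, angles in degrees, forces in N, time in s.
With the tool pointing down it reaches from about 0.4 to 0.825 m from the base axis. Payload 7 kg.
Tool frame: the origin (TCP) lies on the front face of the gripper's body, between the roots of the fingers; the fingertips stand 66 mm ahead of it and the grasp point (between the pads) lies 47 mm ahead of it; z points along the fingers, y is the line along which they close (so a half turn about z gives the same grasp; the last joint's range is limited). The gripper opens to 88 mm and grips with 3 to 60 N. Pads are 19 mm wide; open, the fingers measure 130 mm over their backs; the gripper's body (78 mm by 193 mm) begins 47 mm behind the grasp point.
Start: joints at [-54.769, 20.546, 0.682, 0, -70.136, -16.507], TCP at [0.217, -0.639, 0.292] pointing down, gripper open.
Joint ranges: [-176.03, 176.03], [-82.01, 121.73], [-58.28, 71.71], [-173.87, 95.51], [-174.79, -0.11], [-173.66, 173.66]. Speed limits (degrees/s): [136.94, 136.94, 172.46, 180, 180, 180].

### API

Orientations are given as [roll, pitch, yaw] about the fixed x, y, z axes, in that order (R = Rz(yaw) Ry(pitch) Rx(roll)).
In Python, from plant import ctrl gives the robot as it stands.
- The arm moves only by the tool send_rows, never from a script. Its argument "deltas" is a list of rows, each a list of 2 entries, a list of its own where there are three numbers: the shift along the tool's x, y, z each as a share of 800 mm, from -1 to 1, then the turn about the tool's z as a share of 90 degrees, from -1 to 1. A call has exactly 5 rows; each row is the pose to reach, as a shift and turn from the pose commanded when the call began, along the tool's axes at that moment; what a row does not reach only later rows make up. A row lasts 1/12 s, in which the tool goes at most 41.7 mm and 7.16 degrees, less where a joint would pass 70% of its speed; a pose out of reach is approached as far as the arm can. A call with a number of a shift or a turn outside -1 to 1 is refused whole. A call with a gripper value outside its range is refused whole. "gripper" is the opening, from 0 (shut) to 1 (fully open), set as the call begins (left out, the last holds). The fingers move at their own pace and stop on an object; the grip force is fixed at half the most. Time passes only in rows, so rows that repeat a pose let the fingers close, or fill a call up. It gives the time, the measured TCP pose, the force, the opening and the grip force at its end, in the units of the state.
- ctrl.get_obs(): the state, without advancing time (a new reading comes with each control period).
- ctrl.snapshot(name): name is "side" or "top" or "wrist"; returns a dict with "color" (420x560x3 uint8, red, green, blue), "vertical_fov" (degrees; the focal length in pixels is half the picture's height over the tangent of half this angle, whatever the lens; pixels are square), "cx", "cy" (the principal point, pixels), "k1" (the pictures are not rectified: a ray, as slopes to the right and down, at radius r is drawn at 1 + k1 r^2 times it, then the intrinsics apply), "rvec" (rotation vector, rad) and "tvec" (3), from world to camera coordinates, as OpenCV has them. Camera axes: x right, y down, z forward; pixel columns grow to the right and rows downward; lengths in m; the calibration is good to about 2 mm. A picture is of the moment at which its call begins. There is no depth.
- ctrl.close_job(): hands the job in; it is judged then, once.
Trained networks look in a picture, given as the dict that the camera call returned (one of the last four; its "shot" number tells which), for a name from the list of things; names that differ only in an ending like _2 or _b are one class to them, and where a whole thing is asked for, a point or a joint stands for the part that bears it (a point fixed in the world has none). Each returns a list of dicts, best first, with "conf" (0 to 1); they miss things now and then, are a little off and sometimes report something else, mostly with a low value. They report only what shows in the picture. A call takes as long as a camera call.
- ctrl.boxes_of(picture, thing): "xy" ([column, row] as shares, 0 to 1, of the picture: columns of its width, rows of its height, amid what is visible of it).
- ctrl.cut_out(picture, thing): "pixels" (420x560 bool, what is visible of it) and "xy" ([column, row] as shares, 0 to 1, of the picture: columns of its width, rows of its height, amid what is visible of it).
The state is a dict: "clock": time; "joint_pos": joint angles; "qvel": joint speeds; "tau": joint torques, N m; "tool_pos": TCP position; "orientation": TCP orientation; "force": force on the tool from outside, world axes, zero at the start; "moment": the same for the moment, N m; "opening": finger opening in m; "gripper_force": force on a finger pad.
Only numpy, scipy, OpenCV 4.12 (cv2) and the standard library are available. Lean on these libraries where they do the work, as an engineer would, in place of code of your own. Each camera call takes 0.05 s, during which the arm holds its last target. There are 200 camera calls.

### The job

Slide the wooden painting panel along the press bed until it sits square and flush against the steel stop, then turn the crank clockwise until the rubber pad meets the panel and snug it up by feel: held firmly, but not crushed by overtightening. Then let go and leave the panel clamped against the stop, and do not disturb the other things on the table.

Things in the scene. Friction and masses are not known exactly. Their poses are not given: they have to be found in the camera images.
- bed: Fixed plywood bed of the screw press, 320 x 170 mm, top 18 mm above the table. Origin at table height, exactly under the vertical screw axis. z up; +x runs from the open throat to the steel stop. The plate spans x = -205 to +115 mm and y = -85 to +85 mm.
- stop_face (a point): Foot of the steel stop's face, at the middle of its width, on the bed's top (bed x = +55 mm). The stop is a bar 130 mm wide along the bed's y and 20 mm high. The panel is home when its far end lies against it. Axes as the bed's.
- press: Grey cast frame, origin and axes as bed. Column behind the stop (x = 67 to 107 mm); its arm, 46 to 60 mm wide, reaches over the bed to x = -33 mm, 114 to 151 mm above the table. Under it on the screw axis hangs a round rubber pad, 54 mm across, that only slides up and down. Its starting gap to the panel varies (7 to 33 mm) and is not reported: feel or see it.
- panel: Loose wooden painting panel, white face, 220 (its x) x 120 (y) x 30 mm (z), 0.3 to 0.65 kg. Origin: centre of its underside. It lies on the bed, x roughly along the bed's x, far end (x = +110 mm) under the pad but 15 to 45 mm short of the stop and a little crooked. Home, its near end is 165 mm before the screw axis. Sideways, within 20 mm of the bed's middle is fine.
- knob_mid (a point): Centre of the crank's upright black handle knob, 22 mm in diameter, 54 mm high, from 170 to 224 mm above the table. It spins freely on its pin, so a gripper can hold it at a constant heading. It runs on a level circle of 55 mm radius about the screw axis and stays at that height; the crank arm below it tops out at 168 mm.
- screw_axis (a point): Top centre of the crank's hub, on the screw axis, 171 mm above the table. Clockwise from above lowers the pad, 30 mm a turn; up to 1.1 turns needed. Free running takes about 9 N along the circle at the knob (some 7 N is felt when paused). From contact on it climbs 1 N per 11 N of clamping, about 12 N a radian: snug is 3 to 6 N above free, crushed 10 N above. It stays clamped when let go.
- cup_rim (a point): Bystander: centre of the mouth of an empty white plastic cup, 70 mm across, 85 mm high. Not to be disturbed.
- jar: Bystander: white ceramic jar with brushes, 72 mm across, 95 mm high (brushes to 225 mm). Origin: centre of its underside. Not to be disturbed.
- canvas: Bystander: small painted canvas lying flat, 160 x 200 x 20 mm. Origin: centre of its underside. Not to be disturbed.

How it is judged:
By the outcome, as a careful person would: the job done as asked, in the order asked, and still so for the second after the job is handed in, with the robot touching nothing.
It also fails if it takes over 72 s, if anything falls off the work surface, if the arm or the gripper's body presses on something with over 40 N, if the wrist force passes 120 N, or if a joint passes its speed limit or range.

## Working session

There is one attempt and no reset: what is moved stays moved. The work goes in short steps, Python scripts to look and compute and a tool call to move; the robot and the scene stay as the last step left them, time stands still between calls to the robot, and variables do not carry over. Pictures are saved under pics/ and viewed, at most 10 in all, crops included, and the job is handed in when it is done.

Besides the shell and the picture viewer there is one more tool, called as a command line: name --argument value ..., lists and objects as JSON in quotes. send_rows: Moves the arm, as the interface text tells. Shift numbers are shares of 800 mm and turn numbers shares of 90 degrees, none past 1 either way. Its arguments: {"type":"object","properties":{"deltas":{"type":"array","items":{"type":"array"}},"gripper":{"type":"number"}},"required":["deltas"]}

```bash
ls; mkdir -p pics
cat > h.py <<'E'
import numpy as np, cv2
from plant import ctrl
def ray(p,uv):
    h,w=p["color"].shape[:2]; f=h/2/np.tan(np.radians(p["vertical_fov"])/2)
    d=np.array([(uv[0]-p["cx"])/f,(uv[1]-p["cy"])/f]); s=d.copy()
    for _ in range(20): s=d/(1+p["k1"]*(s@s))
    R=cv2.Rodrigues(np.array(p["rvec"],float))[0]; t=np.array(p["tvec"],float).ravel()
    return -R.T@t, R.T@np.array([s[0],s[1],1.])
def onz(p,uv,z):
    o,d=ray(p,uv); return o+d*(z-o[2])/d[2]
def proj(p,X):
    h,w=p["color"].shape[:2]; f=h/2/np.tan(np.radians(p["vertical_fov"])/2)
    R=cv2.Rodrigues(np.array(p["rvec"],float))[0]; t=np.array(p["tvec"],float).ravel()
    c=np.atleast_2d(X)@R.T+t; s=c[:,:2]/c[:,2:]; s=s*(1+p["k1"]*(s**2).sum(1,keepdims=True))
    return s*f+[p["cx"],p["cy"]]
def save(p,n): cv2.imwrite(f"pics/{n}.png",p["color"][:,:,::-1])
E
python3 - <<'E'
from h import *
np.set_printoptions(precision=4,suppress=True)
o=ctrl.get_obs(); print(o)
Z=dict(bed=.018,panel=.048,knob_mid=.197,screw_axis=.171,stop_face=.018,cup_rim=.085,jar=.05,canvas=.02,press=.15)
for n in ["top","side"]:
    p=ctrl.snapshot(n); save(p,n+"0"); print(n,ray(p,(280,210)))
    for k in Z:
        for r in ctrl.boxes_of(p,k)[:2]:
            uv=np.array(r["xy"])*[560,420]; print(k,round(r["conf"],2),uv,onz(p,uv,Z[k]))
E
```

```text
pics
{'clock': 0.0, 'joint_pos': array([-54.7715,  20.5902,   0.6341,  -0.0204, -70.1378, -16.5089]), 'qvel': array([ 0.017 ,  0.0295,  0.0552,  0.0257, -0.007 , -0.0094]), 'tau': array([ -0.0004, -58.2718,  29.3044,   6.9975,   0.0066,  -0.0001]), 'tool_pos': array([ 0.2165, -0.6389,  0.2912]), 'orientation': array([ 179.9045,   -0.0083, -161.2874]), 'force': array([-0.4538, -0.8335, -0.3581]), 'moment': array([0.0011, 0.0033, 0.017 ]), 'gripper_force': 0.0, 'opening': 0.08803429853373798}
top (array([0.3815, 0.0154, 1.3323]), array([ 0.1463,  0.0041, -0.9893]))
bed 0.94 [271.096 256.914] [0.4457 0.0476 0.018 ]
panel 0.93 [292.88 237.51] [ 0.4956 -0.0128  0.048 ]
panel 0.33 [431.088 252.798] [ 0.4463 -0.3881  0.048 ]
knob_mid 0.57 [263.816 200.718] [0.5727 0.0589 0.197 ]
screw_axis 0.7 [241.696 224.616] [0.5186 0.115  0.171 ]
stop_face 0.7 [274.288 252.798] [0.4569 0.0386 0.018 ]
cup_rim 0.59 [411.6 172.2] [ 0.6626 -0.3367  0.085 ]
cup_rim 0.39 [263.088 198.786] [0.5969 0.065  0.085 ]
jar 0.76 [128.576 228.312] [0.5274 0.4392 0.05  ]
canvas 0.8 [427.392 253.092] [ 0.4471 -0.3863  0.02  ]
press 0.97 [241.976 225.204] [0.5195 0.1161 0.15  ]
side (array([1.1605, 0.9812, 0.8909]), array([-0.4475, -0.6945, -0.5634]))
bed 0.65 [279.608 247.086] [0.5881 0.0857 0.018 ]
bed 0.46 [299.096 230.58 ] [0.4828 0.0492 0.018 ]
panel 0.64 [277.312 226.212] [0.5526 0.0188 0.048 ]
knob_mid 0.43 [281.512 195.888] [0.5623 0.0635 0.197 ]
screw_axis 0.66 [301.392 228.018] [0.589  0.2064 0.171 ]
stop_face 0.55 [284.312 248.388] [0.5791 0.1001 0.018 ]
cup_rim 0.96 [201.88  192.486] [ 0.694  -0.2745  0.085 ]
jar 0.84 [367.808 291.396] [0.5143 0.4216 0.05  ]
canvas 0.91 [245.504 179.004] [ 0.4599 -0.3677  0.02  ]
press 0.82 [300.328 228.102] [0.5752 0.1823 0.15  ]
```

Run:
```python
import cv2
a=cv2.imread("pics/top0.png")[140:330,170:400]; cv2.imwrite("pics/top0c.png",cv2.resize(a,None,fx=3.4,fy=3.1,interpolation=cv2.INTER_CUBIC)[:600])
a=cv2.imread("pics/side0.png"); cv2.imwrite("pics/side0c.png",cv2.resize(a[120:345,150:450],None,fx=2.6,fy=2.6,interpolation=cv2.INTER_CUBIC))
```

```text
(no output)
```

View pics/top0c.png

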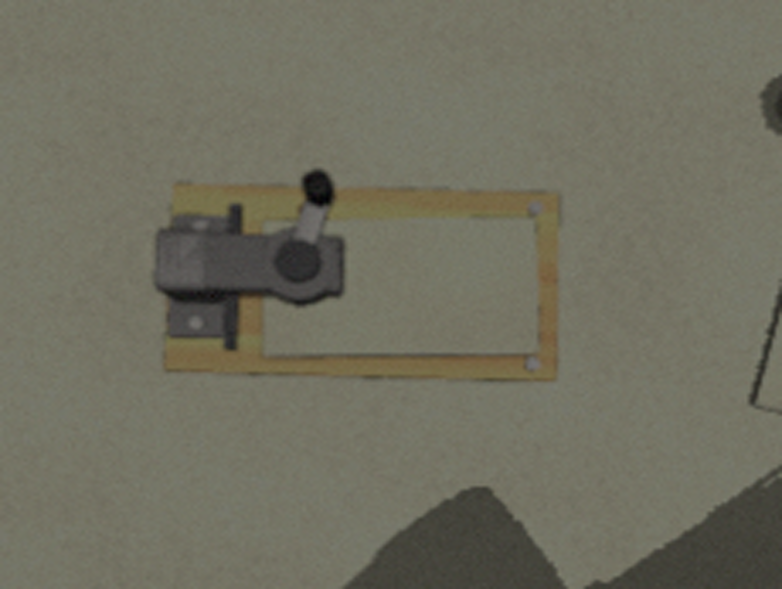

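View pics/side0c.png

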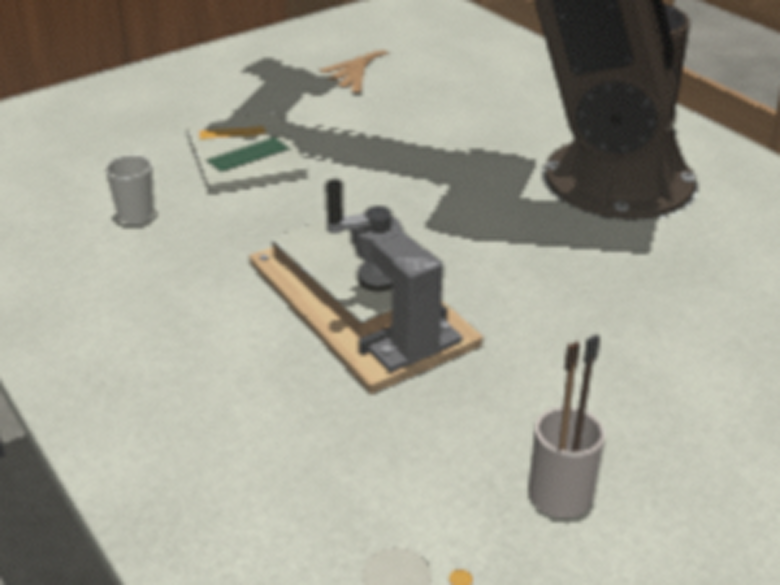

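The top crop shows the bed corners at (175,183), (558,192), (556,380) and (165,370). The hub is at (298,260), the knob at (318,188), and the panel spans columns 263–537. The side view shows the pad hanging above the panel, the knob upright, and the bystanders well clear.

Run:
```python
from h import *
from scipy.optimize import least_squares
np.set_printoptions(precision=4,suppress=True)
p=ctrl.snapshot("top"); s=ctrl.snapshot("side")
F=lambda c:np.array(c)/[3.4,3.1]+[170,140]
W=np.array([onz(p,u,.018)[:2] for u in F([(175,183),(558,192),(556,380),(165,370)])])
B=np.array([(115,-85),(-205,-85),(-205,85),(115,85)])/1e3
def tf(q,b): c,s_=np.cos(q[2]),np.sin(q[2]); return b@np.array([[c,s_],[-s_,c]])+q[:2]
q=least_squares(lambda q:(tf(q,B)-W).ravel(),[.5,.1,1.57]).x
print("bed",q[:2],np.degrees(q[2]),"res",(tf(q,B)-W)*1e3)
m=ctrl.cut_out(p,"panel")[0]; px=m["pixels"]; 
Wp=np.array([onz(p,u,.048)[:2] for u in F([(263,220),(537,217),(537,356),(263,354)])])
P=(Wp-q[:2])@np.array([[np.cos(q[2]),-np.sin(q[2])],[np.sin(q[2]),np.cos(q[2])]]); print("panel corners in bed mm",P*1e3)
for c,n in ((p,"top"),(s,"side")):
    px=ctrl.cut_out(c,"panel")[0]["pixels"].astype(np.uint8)
    cn=max(cv2.findContours(px,0,2)[0],key=cv2.contourArea); ap=cv2.approxPolyDP(cn,4,True)[:,0]
    w=np.array([onz(c,u,.048)[:2] for u in ap]); print(n,((w-q[:2])@np.array([[np.cos(q[2]),-np.sin(q[2])],[np.sin(q[2]),np.cos(q[2])]])*1e3).round())
print("hub",onz(p,F((298,260)),.171),"knob top",onz(p,F((318,186)),.224))
S=lambda c:np.array(c)/2.6+[150,120]
# side: axis from bed fit; pad bottom row, knob
for z in (.05,.06,.07,.08,.224,.17): print(z,(proj(s,[*q[:2],z])[0]-[150,120])*2.6)
kt=onz(s,S((335,184)),.224); print("knob side",kt)
```

```text
bed [0.5205 0.0757] 87.45369004550138 res [[ 0.5855  2.0247]
 [ 0.4183 -1.9587]
 [-0.6318 -1.5211]
 [-0.372   1.4551]]
panel corners in bed mm [[  36.3458  -48.2613]
 [-183.3026  -56.7335]
 [-184.9734   65.2134]
 [  31.9901   69.4349]]
top [[-175.  -57.]
 [ -15.  -50.]
 [ -30.   10.]
 [  -3.   25.]
 [  29.   17.]
 [  30.   63.]
 [-180.   58.]]
side [[-174.  -62.]
 [  61.  -68.]
 [  60.  -22.]
 [  16.    7.]
 [ -31.  -15.]
 [-131.   30.]
 [-178.   16.]]
hub [0.5197 0.0757 0.171 ] knob top [0.5699 0.0585 0.224 ]
0.05 [376.1068 288.0142]
0.06 [376.1227 281.7894]
0.07 [376.1386 275.5128]
0.08 [376.1544 269.1838]
0.224 [376.3673 171.902 ]
0.17 [376.291  209.7763]
knob side [0.5761 0.0702 0.224 ]
```

send_rows --deltas '[[[-0.036,0.0314,0.0083],0],[[-0.072,0.0628,0.0167],0],[[-0.108,0.0942,0.025],0],[[-0.144,0.1256,0.0333],0],[[-0.18,0.157,0.0417],0]]' --gripper 0.6

```text
clock: 1.67
tool_pos: [0.3132, -0.4726, 0.2586]
orientation: [-180.0, 0.0, -161.3]
force: [1.3, 0.3, -0.2]
opening: 0.0599
gripper_force: 0.0
```

send_rows --deltas '[[[-0.036,0.0314,0.0083],0],[[-0.072,0.0628,0.0167],0],[[-0.108,0.0942,0.025],0],[[-0.144,0.1256,0.0333],0],[[-0.18,0.157,0.0417],0]]'

```text
clock: 2.08
tool_pos: [0.4095, -0.3072, 0.2256]
orientation: [-180.0, 0.0, -161.3]
force: [0.9, 0.2, 0.5]
opening: 0.0529
gripper_force: 0.0
```

send_rows --deltas '[[[-0.036,0.0314,0.0083],0],[[-0.072,0.0628,0.0167],0],[[-0.108,0.0942,0.025],0],[[-0.144,0.1256,0.0333],0],[[-0.18,0.157,0.0417],0]]'

```text
clock: 2.5
tool_pos: [0.5056, -0.1419, 0.1922]
orientation: [-180.0, 0.1, -161.3]
force: [2.2, -1.0, 0.1]
opening: 0.0524
gripper_force: 0.0
```

send_rows --deltas '[[[0,0,0],-0.076],[[0,0,0],-0.153],[[0,0,0],-0.229],[[0,0,0],-0.306],[[0,0,0],-0.382]]'

```text
clock: 2.92
tool_pos: [0.505, -0.1435, 0.1922]
orientation: [-180.0, 0.0, -126.5]
force: [0.5, -1.0, 0.2]
opening: 0.0527
gripper_force: 0.0
```

send_rows --deltas '[[[0,0,0],-0.076],[[0,0,0],-0.153],[[0,0,0],-0.229],[[0,0,0],-0.306],[[0,0,0],-0.382]]'

```text
clock: 3.33
tool_pos: [0.5049, -0.1437, 0.1922]
orientation: [-180.0, -0.0, -92.2]
force: [-0.6, -0.0, -0.4]
opening: 0.0522
gripper_force: 0.0
```

send_rows --deltas '[[[0,0,0.03],0],[[0,0,0.06],0],[[0,0,0.09],0],[[0,0,0.122],0],[[0,0,0.122],0]]'

```text
clock: 3.75
tool_pos: [0.5022, -0.1437, 0.0905]
orientation: [179.6, -0.0, -92.6]
force: [-1.1, -1.1, -0.6]
opening: 0.0527
gripper_force: 0.0
```

send_rows --deltas '[[[-0.006,0,0],0],[[-0.012,0,0],0],[[-0.018,0,0],0],[[-0.024,0,0],0],[[-0.028,0,0],0]]'

```text
clock: 4.17
tool_pos: [0.5064, -0.1209, 0.0959]
orientation: [-179.9, -0.0, -92.4]
force: [-0.4, -6.7, 5.2]
opening: 0.0525
gripper_force: 3.4
```

send_rows --deltas '[[[-0.003,0,0],0],[[-0.006,0,0],0],[[-0.009,0,0],0],[[-0.012,0,0],0],[[-0.015,0,0],0]]'

```text
clock: 4.58
tool_pos: [0.5061, -0.1098, 0.0955]
orientation: [180.0, -0.1, -92.5]
force: [-1.9, -7.0, 4.9]
opening: 0.0528
gripper_force: 3.5
```

send_rows --deltas '[[[-0.002,0,0],0],[[-0.004,0,0],0],[[-0.006,0,0],0],[[-0.008,0,0],0],[[-0.01,0,0],0]]'

```text
clock: 5.0
tool_pos: [0.5069, -0.1017, 0.0955]
orientation: [-179.9, -0.0, -92.5]
force: [0.3, -6.5, 3.4]
opening: 0.0526
gripper_force: 2.9
```

send_rows --deltas '[[[-0.001,0,0],0],[[-0.002,0,0],0],[[-0.003,0,0],0],[[-0.004,0,0],0],[[-0.005,0,0],0]]'

```text
clock: 5.42
tool_pos: [0.5069, -0.0998, 0.0955]
orientation: [-180.0, -0.2, -92.5]
force: [3.1, -30.0, -1.3]
opening: 0.0524
gripper_force: 14.8
```

send_rows --deltas '[[[0.025,0,0],0],[[0.04,0,0],0],[[0.08,0,-0.04],0],[[0.12,0,-0.08],0],[[0.15,0,-0.12],0]]' --gripper 1

```text
clock: 5.83
tool_pos: [0.501, -0.2149, 0.187]
orientation: [179.9, 0.0, -92.5]
force: [1.2, -0.3, -1.0]
opening: 0.0802
gripper_force: 0.0
```

send_rows --deltas '[[[0,0,-0.05],0],[[0,0,-0.1],0],[[0,0,-0.15],0],[[0,0,-0.17],0],[[0,0,-0.17],0]]'

```text
clock: 6.25
tool_pos: [0.5034, -0.2144, 0.3282]
orientation: [-179.5, -0.1, -92.5]
force: [0.9, 0.1, -0.9]
opening: 0.0879
gripper_force: 0.0
```

Run:
```python
from h import *
np.set_printoptions(precision=4,suppress=True)
a=[]
for n in ("top","side","wrist"):
    p=ctrl.snapshot(n); a.append(p["color"]); save(p,n+"1"); print(n,ray(p,(280,210))[0])
    for k,z in (("knob_mid",.197),("screw_axis",.171)):
        for r in ctrl.boxes_of(p,k)[:2]:
            uv=np.array(r["xy"])*[560,420]; print(k,round(r["conf"],2),uv,onz(p,uv,z))
t=cv2.resize(a[0][170:290,210:340],None,fx=4,fy=4,interpolation=2)
s=cv2.resize(a[1][185:285,235:345],None,fx=2.5,fy=2.5,interpolation=2)
c=np.zeros((560,800,3),np.uint8); c[:480,:520]=t; c[:250,520:795]=s; w=cv2.resize(a[2],(280,210)); c[260:470,520:]=w
cv2.imwrite("pics/c1.png",c[:,:,::-1])
```

```text
top [0.3815 0.0154 1.3323]
screw_axis 0.87 [233.912 228.102] [0.5102 0.1343 0.171 ]
side [1.1605 0.9812 0.8909]
knob_mid 0.55 [278.88 199.08] [0.5792 0.0741 0.197 ]
screw_axis 0.76 [300.104 226.086] [0.5866 0.1966 0.171 ]
wrist [ 0.4972 -0.2839  0.4133]
```

View pics/c1.png

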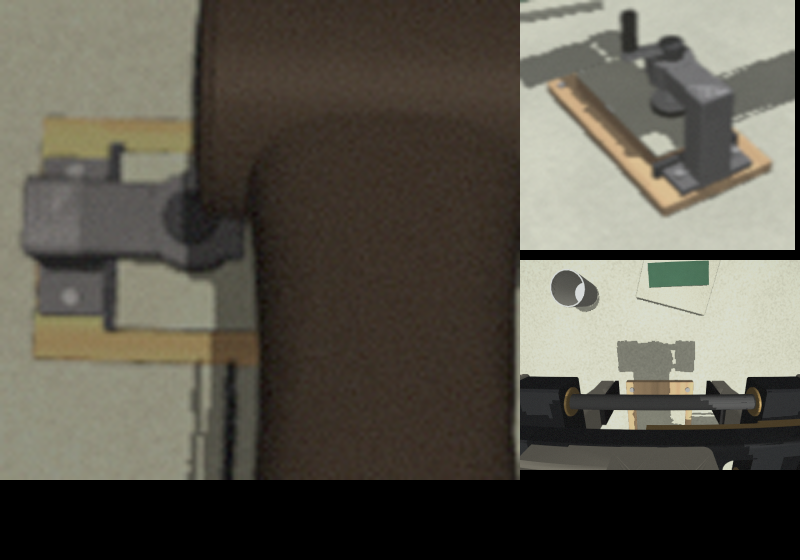

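The top view (left) shows the panel's far end flush along the stop at crop column 118, and it looks square. The side view shows the knob free. Next I find the crank angle.

Run:
```python
from h import *
np.set_printoptions(precision=1,suppress=True)
p=ctrl.snapshot("top"); s=ctrl.snapshot("side")
F=np.array((318,188))/[3.4,3.1]+[170,140]; S=np.array((334,203))/2.6+[150,120]
for a in range(-25,6,5):
    X=np.array([.5205+.055*np.cos(np.radians(a)),.0757+.055*np.sin(np.radians(a)),.2])
    print(a,X*1e3,proj(p,X)[0]-F,proj(s,X)[0]-S)
g=cv2.cvtColor(s["color"],cv2.COLOR_RGB2GRAY)
H=[.5205,.0757,.171]; print("hub err top",proj(p,H)[0]-(np.array((298,260))/[3.4,3.1]+[170,140]),"side",proj(s,H)[0]-(np.array((378,213))/2.6+[150,120]))
```

```text
-25 [570.3  52.5 200. ] [2.9 0.8] [-1.1 -3.8]
-20 [572.2  56.9 200. ] [1.1 0.1] [-0.8 -3. ]
-15 [573.6  61.5 200. ] [-0.8 -0.5] [-0.4 -2.2]
-10 [574.7  66.1 200. ] [-2.8 -0.9] [ 0.2 -1.4]
-5 [575.3  70.9 200. ] [-4.8 -1.1] [ 0.9 -0.7]
0 [575.5  75.7 200. ] [-6.7 -1.1] [1.7 0. ]
5 [575.3  80.5 200. ] [-8.7 -1. ] [2.6 0.7]
hub err top [ 0.  -0.3] side [-0.7 -1.5]
```

send_rows --deltas '[[[-0.036,-0.0075,0],0],[[-0.072,-0.015,0],0],[[-0.108,-0.0225,0],0],[[-0.144,-0.03,0],0],[[-0.18,-0.0375,0],0]]' --gripper 1

```text
clock: 7.22
tool_pos: [0.5382, -0.0701, 0.3221]
orientation: [180.0, -0.0, -92.5]
force: [0.4, -1.1, 0.4]
opening: 0.0878
gripper_force: 0.0
```

send_rows --deltas '[[[-0.04,-0.008,0],0],[[-0.08,-0.0165,0],0],[[-0.12,-0.025,0],0],[[-0.169,-0.035,0],0],[[-0.169,-0.035,0],0]]'

```text
clock: 7.63
tool_pos: [0.5734, 0.0675, 0.3215]
orientation: [-180.0, 0.0, -92.3]
force: [-0.1, -0.7, -0.4]
opening: 0.0876
gripper_force: 0.0
```

Run:
```python
from h import *
o=ctrl.get_obs(); print(o["tool_pos"],o["orientation"])
s=ctrl.snapshot("side"); c=cv2.resize(s["color"][140:290,220:380],None,fx=4,fy=4,interpolation=2).copy()
for z in (.2,.224,.254):
    for a in (-15,):
        u=(proj(s,[.5205+.055*np.cos(np.radians(a)),.0757+.055*np.sin(np.radians(a)),z])[0]-[220,140])*4
        cv2.circle(c,tuple(int(v) for v in u),3,(255,0,0),-1)
cv2.imwrite("pics/s2.png",c[:,:,::-1])
```

```text
[0.57336336 0.06747104 0.32149189] [-1.79994133e+02  2.10668840e-02 -9.23262505e+01]
```

View pics/s2.png

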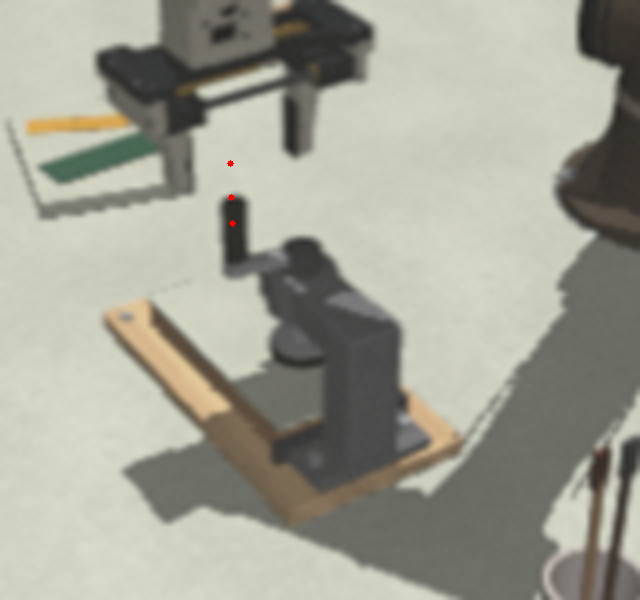

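The knob spans about (235,200)–(235,270) in this side crop, and the predicted points fall on it. The open fingers straddle it from above.

send_rows --deltas '[[[0.006,0,0],0],[[0.006,0,0.03],0],[[0.006,0,0.06],0],[[0.006,0,0.094],0],[[0.006,0,0.094],0]]'

```text
clock: 8.1
tool_pos: [0.5689, 0.0555, 0.2421]
orientation: [179.6, -0.1, -92.7]
force: [-1.1, -0.4, -0.9]
opening: 0.0878
gripper_force: 0.0
```

send_rows --deltas '[[[0,0,0],0],[[0,0,0],0],[[0,0,0],0],[[0,0,0],0],[[0,0,0],0]]' --gripper 0

```text
clock: 8.52
tool_pos: [0.5722, 0.0577, 0.2483]
orientation: [-179.9, 0.0, -92.5]
force: [0.9, 0.5, 1.0]
opening: 0.0597
gripper_force: 0.0
```

send_rows --deltas '[[[0,0,0],0],[[0,0,0],0],[[0,0,0],0],[[0,0,0],0],[[0,0,0],0]]'

```text
clock: 8.93
tool_pos: [0.5717, 0.0578, 0.247]
orientation: [180.0, -0.0, -92.5]
force: [0.2, 0.3, 0.8]
opening: 0.0268
gripper_force: 0.0
```

send_rows --deltas '[[[0,0,0],0],[[0,0,0],0],[[0,0,0],0],[[0,0,0],0],[[0,0,0],0]]'

```text
clock: 9.35
tool_pos: [0.5729, 0.058, 0.2471]
orientation: [-179.9, 0.0, -92.5]
force: [5.3, -0.6, -2.5]
opening: 0.0213
gripper_force: 30.0
```

Run:
```python
from h import *
o=ctrl.get_obs(); print(o)
for n in ("side",):
    s=ctrl.snapshot(n); c=cv2.resize(s["color"][140:290,220:380],None,fx=4,fy=4,interpolation=2); cv2.imwrite("pics/s3.png",c[:,:,::-1])
```

```text
{'clock': 9.35, 'joint_pos': array([ 2.52553176e+01,  1.31508108e+01, -1.59094463e+01,  3.95324125e-02,
       -6.08203849e+01, -2.77743985e+01]), 'qvel': array([ 0.07219911, -0.02205831, -0.00636122,  0.09134119,  0.01069237,
       -0.01960054]), 'tau': array([ 5.21100070e-01, -4.75298381e+01,  2.58651567e+01,  5.80111027e+00,
       -1.46530844e+00,  3.78046752e-03]), 'tool_pos': array([0.57285189, 0.05796077, 0.24711416]), 'orientation': array([-1.79878296e+02,  2.50425890e-02, -9.24998162e+01]), 'force': array([ 5.29269775, -0.56892372, -2.47314898]), 'moment': array([-0.10397495, -1.57692302, -0.02222975]), 'gripper_force': 29.989554081112146, 'opening': 0.021298048457729386}
```

View pics/s3.png

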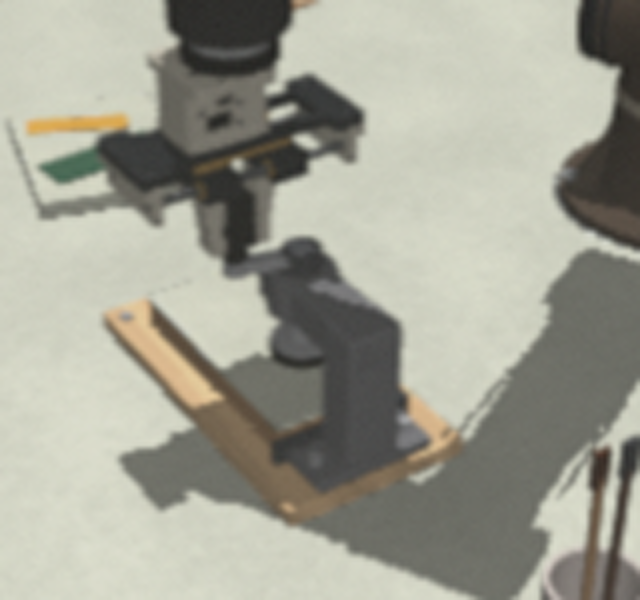

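Gripped: opening is 21 mm and the force is 30 N. The knob is between the pads at (240,225), and the pad's lowest edge is at about (298,367) in the crop. Next come the circle offsets and a rough gap estimate.

Run:
```python
from h import *
s=ctrl.snapshot("side"); t=np.radians(np.arange(0,360,5))
for z in (.055,.06,.065,.07,.075,.08):
    u=proj(s,np.c_[.5205+.027*np.cos(t),.0757+.027*np.sin(t),0*t+z]); u=(u-[220,140])*4
    print(z,"low row (shift+6)",u[:,1].max()+6,"left",u[:,0].min()+3,"right",u[:,0].max()+3)
ex=np.array([-.0436,-.999]);ey=np.array([-.999,.0436])
for b in range(0,420,50):
    P=lambda d:.055*np.array([np.cos(np.radians(-17-d)),np.sin(np.radians(-17-d))])
    print(b,[[round(float((P(b+k)-P(b))@e/.8),4) for e in (ex,ey)] for k in (10,20,30,40,50)])
```

```text
0.055 low row (shift+6) 384.1247711640849 left 269.2461891263531 right 333.9916497732049
0.06 low row (shift+6) 379.290567651935 left 269.19170770991127 right 334.0706527869986
0.065 low row (shift+6) 374.4358846498585 left 269.1369588475061 right 334.1498481289948
0.07 low row (shift+6) 369.5606127817655 left 269.0819408559055 right 334.22923584589967
0.075 low row (shift+6) 364.66464208975015 left 269.0266520396692 right 334.3088159727322
0.08 low row (shift+6) 359.7478620333229 left 268.9710906910591 right 334.3885885325519
0 [[0.0113, 0.004], [0.0217, 0.0099], [0.031, 0.0175], [0.0388, 0.0266], [0.0448, 0.037]]
50 [[0.0042, 0.0112], [0.0064, 0.023], [0.0065, 0.035], [0.0045, 0.0468], [0.0005, 0.0581]]
100 [[-0.0059, 0.0104], [-0.0135, 0.0197], [-0.0226, 0.0275], [-0.033, 0.0335], [-0.0442, 0.0377]]
150 [[-0.0118, 0.0022], [-0.0238, 0.0023], [-0.0356, 0.0003], [-0.0469, -0.0037], [-0.0573, -0.0096]]
200 [[-0.0092, -0.0076], [-0.017, -0.0167], [-0.0231, -0.0271], [-0.0273, -0.0383], [-0.0295, -0.0501]]
250 [[-0.0001, -0.012], [0.0019, -0.0238], [0.0059, -0.0351], [0.0118, -0.0455], [0.0194, -0.0548]]
300 [[0.0091, -0.0078], [0.0194, -0.0139], [0.0307, -0.0181], [0.0424, -0.0202], [0.0544, -0.0203]]
350 [[0.0118, 0.002], [0.0231, 0.006], [0.0335, 0.0119], [0.0428, 0.0195], [0.0506, 0.0286]]
400 [[0.0061, 0.0103], [0.0103, 0.0215], [0.0125, 0.0333], [0.0126, 0.0453], [0.0106, 0.0571]]
```

send_rows --deltas '[[[0.0113,0.004,0],0],[[0.0217,0.0099,0],0],[[0.031,0.0175,0],0],[[0.0388,0.0266,0],0],[[0.0448,0.037,0],0]]'

```text
clock: 9.87
tool_pos: [0.5429, 0.0243, 0.2471]
orientation: [-179.7, 0.1, -92.5]
force: [9.2, 4.8, -7.1]
opening: 0.0214
gripper_force: 30.0
```

send_rows --deltas '[[[0.0042,0.0112,0],0],[[0.0064,0.023,0],0],[[0.0065,0.035,0],0],[[0.0045,0.0468,0],0],[[0.0005,0.0581,0],0]]'

```text
clock: 10.28
tool_pos: [0.4958, 0.0253, 0.2472]
orientation: [-179.8, 0.1, -92.5]
force: [10.9, -0.3, -9.3]
opening: 0.021
gripper_force: 30.0
```

send_rows --deltas '[[[-0.0064,0.0099,0.0005],0],[[-0.0145,0.0187,0.001],0],[[-0.0236,0.0265,0.001],0],[[-0.034,0.0325,0.001],0],[[-0.0452,0.0367,0.001],0]]'

```text
clock: 10.7
tool_pos: [0.4671, 0.0614, 0.247]
orientation: [-179.9, -0.1, -92.5]
force: [8.6, -9.2, -1.7]
opening: 0.0212
gripper_force: 30.0
```

send_rows --deltas '[[[-0.0118,0.0022,0],0],[[-0.0238,0.0023,0],0],[[-0.0356,0.0003,0],0],[[-0.0469,-0.0037,0],0],[[-0.0573,-0.0096,0],0]]'

```text
clock: 11.12
tool_pos: [0.4753, 0.106, 0.2468]
orientation: [179.9, -0.2, -92.5]
force: [-3.0, -10.8, 10.4]
opening: 0.021
gripper_force: 30.0
```

Run:
```python
import numpy as np
ex=np.array([-.0436,-.999]);ey=np.array([-.999,.0436])
for b in range(200,420,20):
    P=lambda d:.055*np.array([np.cos(np.radians(-17-d)),np.sin(np.radians(-17-d))])
    print(b,[[[round(float((P(b+k)-P(b))@e/.8),4) for e in (ex,ey)]+[0],0] for k in (4,8,12,16,20)])
```

```text
200 [[[-0.0039, -0.0029, 0], 0], [[-0.0075, -0.006, 0], 0], [[-0.0109, -0.0093, 0], 0], [[-0.0141, -0.0129, 0], 0], [[-0.017, -0.0167, 0], 0]]
220 [[[-0.0026, -0.004, 0], 0], [[-0.005, -0.0082, 0], 0], [[-0.0071, -0.0125, 0], 0], [[-0.0088, -0.017, 0], 0], [[-0.0103, -0.0215, 0], 0]]
240 [[[-0.0011, -0.0047, 0], 0], [[-0.0019, -0.0094, 0], 0], [[-0.0024, -0.0142, 0], 0], [[-0.0025, -0.019, 0], 0], [[-0.0023, -0.0238, 0], 0]]
260 [[[0.0005, -0.0048, 0], 0], [[0.0014, -0.0095, 0], 0], [[0.0026, -0.0141, 0], 0], [[0.0041, -0.0187, 0], 0], [[0.006, -0.0231, 0], 0]]
280 [[[0.0021, -0.0043, 0], 0], [[0.0046, -0.0084, 0], 0], [[0.0073, -0.0124, 0], 0], [[0.0103, -0.0161, 0], 0], [[0.0135, -0.0197, 0], 0]]
300 [[[0.0035, -0.0033, 0], 0], [[0.0072, -0.0064, 0], 0], [[0.0111, -0.0091, 0], 0], [[0.0152, -0.0116, 0], 0], [[0.0194, -0.0139, 0], 0]]
320 [[[0.0044, -0.0019, 0], 0], [[0.0089, -0.0035, 0], 0], [[0.0135, -0.0048, 0], 0], [[0.0182, -0.0058, 0], 0], [[0.023, -0.0064, 0], 0]]
340 [[[0.0048, -0.0003, 0], 0], [[0.0096, -0.0003, 0], 0], [[0.0144, 0.0001, 0], 0], [[0.0191, 0.0008, 0], 0], [[0.0238, 0.0019, 0], 0]]
360 [[[0.0046, 0.0014, 0], 0], [[0.0091, 0.003, 0], 0], [[0.0135, 0.005, 0], 0], [[0.0177, 0.0073, 0], 0], [[0.0217, 0.0099, 0], 0]]
380 [[[0.0039, 0.0029, 0], 0], [[0.0075, 0.006, 0], 0], [[0.0109, 0.0093, 0], 0], [[0.0141, 0.0129, 0], 0], [[0.017, 0.0167, 0], 0]]
400 [[[0.0026, 0.004, 0], 0], [[0.005, 0.0082, 0], 0], [[0.0071, 0.0125, 0], 0], [[0.0088, 0.017, 0], 0], [[0.0103, 0.0215, 0], 0]]
```

send_rows --deltas '[[[-0.0048,-0.0036,-0.0005],0],[[-0.0092,-0.0076,-0.001],0],[[-0.0133,-0.012,-0.001],0],[[-0.017,-0.0167,-0.001],0],[[-0.017,-0.0167,-0.001],0]]'

```text
clock: 11.53
tool_pos: [0.489, 0.1197, 0.2469]
orientation: [179.8, -0.2, -92.5]
force: [-5.7, -4.1, 6.7]
opening: 0.0214
gripper_force: 30.0
```

send_rows --deltas '[[[-0.0032,-0.0051,0],0],[[-0.006,-0.0103,0],0],[[-0.0084,-0.0158,0],0],[[-0.0103,-0.0215,0],0],[[-0.0103,-0.0215,0],0]]'

```text
clock: 11.95
tool_pos: [0.5066, 0.1278, 0.2469]
orientation: [179.8, -0.1, -92.5]
force: [-6.6, -0.2, 6.0]
opening: 0.0214
gripper_force: 30.0
```

send_rows --deltas '[[[-0.0014,-0.0059,0],0],[[-0.0022,-0.0118,0],0],[[-0.0025,-0.0178,0],0],[[-0.0023,-0.0238,0],0],[[-0.0023,-0.0238,0],0]]'

```text
clock: 12.37
tool_pos: [0.5259, 0.1294, 0.247]
orientation: [179.9, -0.0, -92.5]
force: [-5.3, 3.3, 5.7]
opening: 0.0214
gripper_force: 30.0
```

send_rows --deltas '[[[0.0007,-0.006,0],0],[[0.002,-0.0118,0],0],[[0.0038,-0.0175,0],0],[[0.006,-0.0231,0],0],[[0.006,-0.0231,0],0]]'

```text
clock: 12.78
tool_pos: [0.5439, 0.1244, 0.247]
orientation: [179.9, 0.1, -92.5]
force: [-8.4, 7.3, 5.3]
opening: 0.021
gripper_force: 30.0
```

send_rows --deltas '[[[0,0,0],0],[[0,0,0],0],[[0,0,0],0],[[0,0,0],0],[[0,0,0],0]]'

```text
clock: 13.2
tool_pos: [0.5439, 0.1244, 0.247]
orientation: [179.9, 0.1, -92.5]
force: [-6.3, 6.4, 4.9]
opening: 0.0213
gripper_force: 30.0
```

Run:
```python
from h import *
f=[];P=[]
for _ in range(8):
    s=ctrl.snapshot("side"); o=ctrl.get_obs(); f.append(o["force"]);P.append(o["tool_pos"])
f=np.mean(f,0); d=np.mean(P,0)[:2]-[.5205,.0757]; a=np.arctan2(d[1],d[0]); t=np.array([np.sin(a),-np.cos(a)])
print(f,np.mean(P,0),np.degrees(a),"tang",-f[:2]@t,"rad",f[0]*np.cos(a)+f[1]*np.sin(a))
c=cv2.resize(s["color"][190:270,250:350],None,fx=6,fy=6,interpolation=2); cv2.imwrite("pics/s4.png",c[:,:,::-1])
```

```text
[-6.32030548  5.66633215  4.70707764] [0.54387873 0.1244726  0.24699753] 64.3896630479311 tang 8.148627533421086 rad 2.3776986216978653
```

View pics/s4.png

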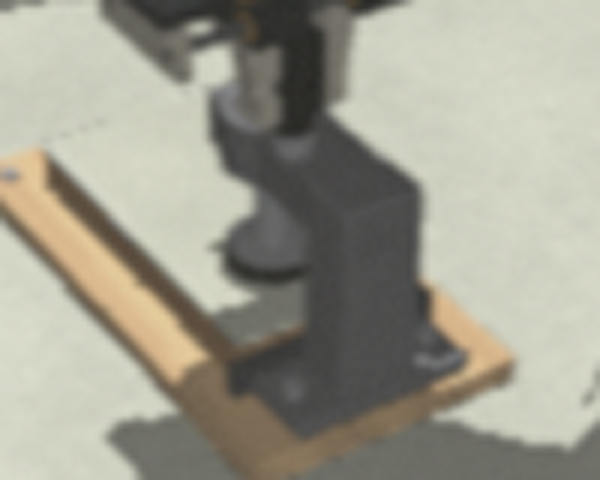

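The pad bottom is at crop row 282, which puts it about at the panel surface. The paused tangential force is 8.1 N against about 7 N free, so I continue in small steps.

send_rows --deltas '[[[0.0021,-0.0043,0],0],[[0.0046,-0.0084,0],0],[[0.0059,-0.0105,0],0],[[0.0059,-0.0105,0],0],[[0.0059,-0.0105,0],0]]'

```text
clock: 14.02
tool_pos: [0.5518, 0.1199, 0.247]
orientation: [179.9, 0.1, -92.5]
force: [-8.7, 10.0, 5.6]
opening: 0.0212
gripper_force: 30.0
```

```bash
cat > m.py <<'E'
from h import *
f=[];P=[]
for _ in range(8):
    s=ctrl.snapshot("side"); o=ctrl.get_obs(); f.append(o["force"]);P.append(o["tool_pos"])
f=np.mean(f,0); d=np.mean(P,0)[:2]-[.5205,.0757]; a=np.arctan2(d[1],d[0]); t=np.array([np.sin(a),-np.cos(a)])
print(f,np.mean(P,0),np.degrees(a),"tang",-f[:2]@t,"rad",f[0]*np.cos(a)+f[1]*np.sin(a),o["clock"])
E
python3 m.py
```

```text
[-8.78671746  8.69556208  6.12741382] [0.55175989 0.11996571 0.24698553] 54.770737167291664 tang 12.193464941525274 rad 2.0343589577244607 14.4167
```

send_rows --deltas '[[[0,0,0],0],[[0,0,0],0],[[0,0,0],0],[[0,0,0],0],[[0,0,0],0]]'

```text
clock: 14.83
tool_pos: [0.5518, 0.12, 0.247]
orientation: [179.9, 0.1, -92.5]
force: [-9.0, 8.6, 6.5]
opening: 0.0216
gripper_force: 30.0
```

```bash
python3 m.py
```

```text
[-8.64137243  8.62721604  5.74222974] [0.55175241 0.11995541 0.24698237] 54.77092504675785 tang 12.035307653921555 rad 2.0624121552989125 15.2333
```

send_rows --deltas '[[[-0.0008,0.0008,0],0],[[-0.0015,0.0015,0],0],[[-0.0015,0.0015,0],0],[[-0.0015,0.0015,0],0],[[-0.0015,0.0015,0],0]]'

```text
clock: 15.65
tool_pos: [0.5516, 0.1202, 0.247]
orientation: [180.0, 0.0, -92.5]
force: [-4.8, 4.6, 3.2]
opening: 0.0213
gripper_force: 30.0
```

send_rows --deltas '[[[-0.0007,0.0007,0],0],[[-0.0013,0.0013,0],0],[[-0.0013,0.0013,0],0],[[-0.0013,0.0013,0],0],[[-0.0013,0.0013,0],0]]'

```text
clock: 16.07
tool_pos: [0.5513, 0.1205, 0.247]
orientation: [-180.0, -0.0, -92.5]
force: [2.2, -2.6, -0.8]
opening: 0.0214
gripper_force: 30.0
```

send_rows --deltas '[[[0,0,0],0],[[0,0,0],0],[[0,0,0],0],[[0,0,0],0],[[0,0,0],0]]' --gripper 1

```text
clock: 16.48
tool_pos: [0.5509, 0.1209, 0.247]
orientation: [180.0, 0.0, -92.5]
force: [-0.5, 0.8, 0.3]
opening: 0.0492
gripper_force: 0.0
```

send_rows --deltas '[[[0,0,0],0],[[0,0,0],0],[[0,0,0],0],[[0,0,0],0],[[0,0,0],0]]'

```text
clock: 16.9
tool_pos: [0.551, 0.1208, 0.247]
orientation: [180.0, 0.0, -92.5]
force: [0.3, 0.1, 0.2]
opening: 0.0821
gripper_force: 0.0
```

send_rows --deltas '[[[0,0,-0.03],0],[[0,0,-0.06],0],[[0,0,-0.09],0],[[0,0,-0.12],0],[[0,0,-0.15],0]]'

```text
clock: 17.32
tool_pos: [0.5508, 0.1207, 0.3682]
orientation: [-180.0, 0.0, -92.5]
force: [0.1, 0.4, 0.2]
opening: 0.0873
gripper_force: 0.0
```

send_rows --deltas '[[[0.04,0,0],0],[[0.08,0,0],0],[[0.12,0,0],0],[[0.16,0,0],0],[[0.2,0,0],0]]'

```text
clock: 17.73
tool_pos: [0.5436, -0.0403, 0.3672]
orientation: [-180.0, 0.0, -92.5]
force: [-0.6, -0.8, -0.2]
opening: 0.0877
gripper_force: 0.0
```

send_rows --deltas '[[[0.04,0,0],0],[[0.08,0,0],0],[[0.12,0,0],0],[[0.16,0,0],0],[[0.2,0,0],0]]'

```text
clock: 18.15
tool_pos: [0.5365, -0.2004, 0.3672]
orientation: [-180.0, 0.0, -92.5]
force: [1.2, -0.0, 0.6]
opening: 0.0878
gripper_force: 0.0
```

Run:
```python
from h import *
p=ctrl.snapshot("top"); s=ctrl.snapshot("side")
t=cv2.resize(p["color"][180:280,215:345],None,fx=4,fy=4,interpolation=2); u=cv2.resize(s["color"][180:280,250:345],None,fx=2.9,fy=2.9,interpolation=2)
c=np.zeros((410,800,3),np.uint8); c[:400,:520]=t; c[:u.shape[0],520:520+u.shape[1]]=u[:,:280]
cv2.imwrite("pics/f.png",c[:,:,::-1]); print(ctrl.get_obs()["clock"])
```

```text
18.25
```

View pics/f.png

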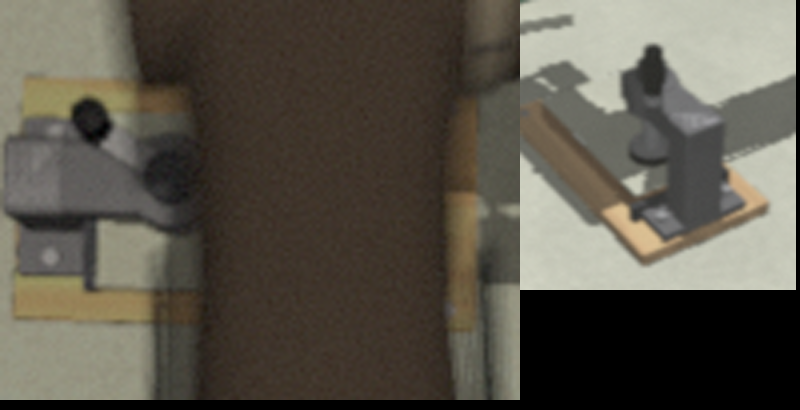

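The panel's far end lies along the stop at crop column 97, the pad is down on it, and the gripper is clear.

```bash
python3 -c "
from plant import ctrl
print(ctrl.close_job())"
```

```text
the job is handed in; nothing more can be done
None
```

I handed the job in at about 18 s: the panel is against the stop and looks square from above, clamped about 5 N above free running (an estimate, since the felt force wandered by a newton or so), with the gripper clear and the other things on the table never touched.

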